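Clamp the cement canister shut

TASK

The cement in the wide, low canister must not dry out: swing its thrown-back wire bail up over the lid and past the top until it snaps down to its stop on the other side, clamping the lid, and let go. Leave the bail of the tall, narrow canister thrown back as it is.

Things in the scene. Friction and masses are not known exactly. Their poses are not given: they have to be found in the camera images.
- wide: Wide, low aluminium canister, 110 mm in diameter, lid top 107 mm above the bench, with a steel hump on the lid up to 125 mm; fixed on a dark 150 mm square wooden block, cannot move. Origin: centre of the block's underside, on the bench. z up, y along the bail's hinge; the bail starts thrown back to +x and must end leaning to -x. About 25 mm of clear space all round the thrown-back grip.
- wide_grip (a point): Centre of the wooden grip of the wide canister's bail: a round bar, 14 mm thick, 62 mm long, along the canister's y axis, held by two 6 mm wires 72 mm apart. It swings at 105 mm radius about the hinge, which lies 60 mm above the canister's origin, along its y axis. Another 6 mm wire crosses the bail 37 mm nearer to the hinge. Axes turn with the bail: z from hinge to grip, y along the bar.
- wide_bail (a joint): Angle of the wide canister's bail, rad: 0 upright, negative thrown back to the canister's +x (starts near -1.05), positive leaning to -x. Grip at x = -105 sin(angle), z = 60 + 105 cos(angle) mm in the canister's frame. A toggle spring holds it back, about 3 N along the grip's arc; 0.1 rad past upright it snaps by itself to its stop at +0.5 and stays. Push it from behind or lead it by the grip.
- tall_bail (a joint): Angle of the bail of the other canister (tall and narrow: 72 mm in diameter, 179 mm to the lid's top, 234 mm with its bail upright, fixed on a 100 mm square block), counted alike; starts near -1.05 and is to stay thrown back. The canisters stand side by side, at least 240 mm between centres; either may be the left one.
Mind the look-alikes: they are no part of the job. Leave any red or yellow look-alike of the wide alone.

How it is judged:
By the outcome, as a careful person would: the job done as asked, in the order asked, and still so for the second after the job is handed in, with the robot touching nothing.
It also fails if it takes over 38 s, if anything falls off the work surface, if the arm or the gripper's body presses on something with over 40 N, if the wrist force passes 120 N, or if a joint passes its speed limit or range.

ROBOT

A 6-joint arm with a two-finger parallel gripper is mounted at the origin on the work surface. World frame = base frame: x ahead of the robot, y to its left, z up, the work surface at z = 0. Lengths are in m, angles in rad, forces in N, time in s.
With the tool pointing down it reaches from about 0.275 to 0.825 m from the base axis. Payload 4.9 kg.
Tool frame: the origin (TCP) lies midway between the tips of the shut fingers; the grasp point (between the pads) lies 19 mm behind it; z points along the fingers, y is the line along which they close (so a half turn about z gives the same grasp; the last joint's range is limited). The gripper opens to 85 mm and grips with 20 to 120 N. Pads are 22 mm wide; open, the fingers measure 114 mm over their backs; the gripper's body (76 mm by 85 mm) begins 54 mm behind the grasp point. The pads swing forward as they close: fully open they stand 13 mm farther back than shut.
Start: joints at [1.147, 0.326, -0.193, 1.052, 0, 1.437], TCP at [0.157, 0.527, 0.231] pointing down, gripper open.
Joint ranges: [-2.65, 2.65], [-0.97, 1.79], [-1.3, 1.35], [-1.93, 2.1], [-1.47, 1.37], [-3.14, 3.14]. Speed limits (rad/s): [2.57, 2.57, 3.14, 3.14, 3.14, 3.14].

INTERFACE

Orientations are given as [roll, pitch, yaw] about the fixed x, y, z axes, in that order (R = Rz(yaw) Ry(pitch) Rx(roll)).
In Python, from bench import get_obs, snapshot, hand_in gives the robot as it stands.
- The arm moves only by the tool jog_arm, never from a script. Its argument "series" is a list of rows, each an object of numbers: "claw": the finger opening in m, from 0 to 0.0854; "x", "y", "z": the shift along the tool's x, y, z in m; "turn": the turn about the tool's z in degrees. In form: [{"claw": .., "x": .., "y": .., "z": .., "turn": ..}, ...]. A call has exactly 5 rows; each row is the pose to reach, as a shift and turn from the pose commanded when the call began, along the tool's axes at that moment; what a row does not reach only later rows make up. A row lasts 1/8 s, in which the tool goes at most 62.5 mm and 10.7 degrees, less where a joint would pass 70% of its speed; a pose out of reach is approached as far as the arm can. A call with a gripper value outside its range is refused whole. The fingers move at their own pace and stop on an object; "newtons" is the grip in N (left out, the last holds). Time passes only in rows, so rows that repeat a pose let the fingers close, or fill a call up. It gives the time, the measured TCP pose, the force, the opening and the grip force at its end, in the units of the state.
- get_obs(): the state, without advancing time (a new reading comes with each control period).
- snapshot(name): name is "side" or "top"; returns a dict with "image" (400x640x3 uint8, blue, green, red), "camera_matrix" (3x3 intrinsics, pixels), "eye" and "orientation" of the camera in the world. Camera axes: x right, y up, looking along -z (the intrinsics and any distortion apply to the point x, -y, -z); pixel columns grow to the right and rows downward; lengths in m; the calibration is good to about 2 mm. A picture is of the moment at which its call begins. There is no depth.
- hand_in(): hands the job in; it is judged then, once.
The state is a dict: "time_s": time; "joints": joint angles; "qd": joint speeds; "tau": joint torques, N m; "tcp_pos": TCP position; "orientation": TCP orientation; "contact_force": force on the tool from outside, world axes, zero at the start; "ft_torque": the same for the moment, N m; "width": finger opening in m; "finger_force": force on a finger pad.
Only numpy, scipy, OpenCV 4.12 (cv2) and the standard library are available. Lean on these libraries where they do the work, as an engineer would, in place of code of your own. Each camera call takes 0.05 s, during which the arm holds its last target. There are 200 camera calls.

## Working session

There is one attempt and no reset: what is moved stays moved. The work goes in short steps, Python scripts to look and compute and a tool call to move; the robot and the scene stay as the last step left them, time stands still between calls to the robot, and variables do not carry over. Pictures are saved under pics/ and viewed, at most 10 in all, crops included, and the job is handed in when it is done.

Besides the shell and the picture viewer there is one more tool, called after "Emit:" as name([rows], argument=value, ...), one row to a line, values as JSON. jog_arm: Moves the arm, as the interface text tells. Its arguments: {"type":"object","properties":{"series":{"type":"array"},"newtons":{"type":"number"}},"required":["series"]}

```bash
mkdir -p pics; cat > h.py <<'E'
import numpy as np, cv2, pickle
from bench import get_obs, snapshot
E
python3 - <<'E'
from h import *
o=get_obs(); print({k:np.round(v,3).tolist() for k,v in o.items()})
S={}
for n in("side","top"):
    s=snapshot(n); S[n]=s; cv2.imwrite(f"pics/{n}0.png",s["image"])
    print(n,{k:np.round(v,4).tolist() for k,v in s.items() if k!="image"})
pickle.dump(S,open("s0.pkl","wb"))
E
```

```text
{'time_s': 0.0, 'joints': [1.147, 0.327, -0.194, 1.052, 0.0, 1.437], 'qd': [-0.001, 0.002, 0.0, 0.0, 0.001, 0.0], 'tau': [0.0, -44.34, 26.244, 0.015, -0.0, 0.0], 'tcp_pos': [0.157, 0.527, 0.23], 'orientation': [-3.14, -0.0, 2.852], 'contact_force': [-0.749, -0.039, -0.37], 'ft_torque': [-0.037, -0.007, -0.024], 'finger_force': 0.0, 'width': 0.085}
side {'camera_matrix': [[462.9084, 0.0, 315.5457], [0.0, 462.9084, 194.832], [0.0, 0.0, 1.0]], 'eye': [0.0439, -0.9043, 0.7554], 'orientation': [1.0197, 0.0169, -0.4899]}
top {'camera_matrix': [[461.6512, 0.0, 321.5423], [0.0, 461.6512, 195.3879], [0.0, 0.0, 1.0]], 'eye': [0.4205, 0.0404, 1.2792], 'orientation': [0.0894, 0.0071, -1.5556]}
```

View pics/side0.png

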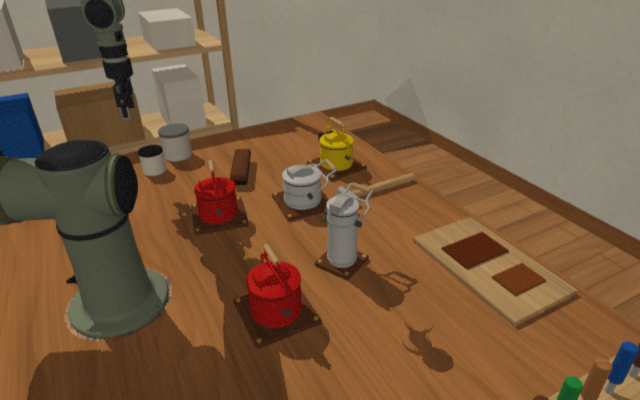

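View pics/top0.png

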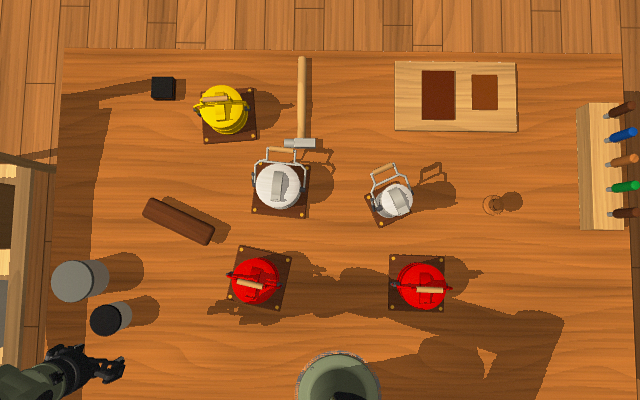

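Side: silver wide canister at (302,187), tall one at (342,225), with red at (216,202) and (275,295), and yellow at (337,152). Top: wide (280,187) with grip near (280,151), tall (395,200), red (255,281) and (421,286), yellow (223,110). I choose the low, unpainted wide one, at (280,187) from the top, and check it in a crop.

```bash
python3 - <<'E'
from h import *
S=pickle.load(open("s0.pkl","rb"))
a=S["side"]["image"][145:225,260:380]; b=S["top"]["image"][135:225,235:335]
a=cv2.resize(a,(780,520)[:2] and (600,400),interpolation=cv2.INTER_CUBIC)
cv2.imwrite("pics/c1.png",cv2.resize(S["side"]["image"][145:225,265:375],None,fx=7,fy=7,interpolation=cv2.INTER_CUBIC))
cv2.imwrite("pics/c2.png",cv2.resize(b,None,fx=6,fy=6,interpolation=cv2.INTER_CUBIC))
E
```

```text
(no output)
```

View pics/c1.png

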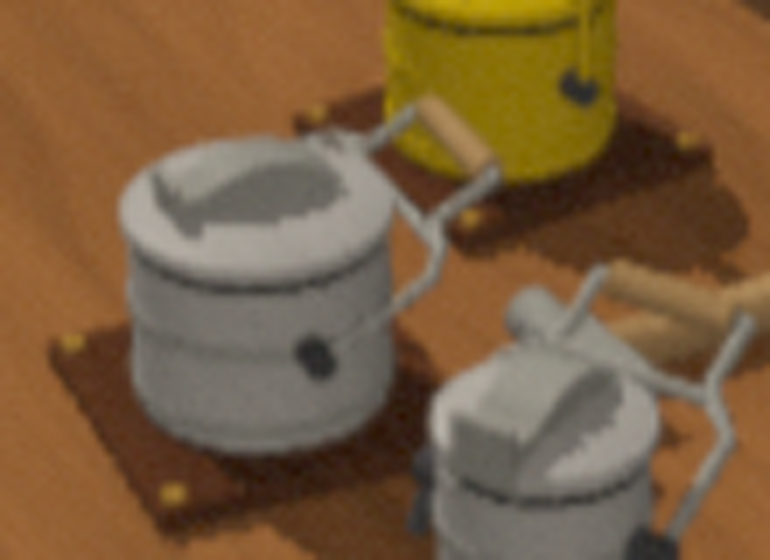

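View pics/c2.png

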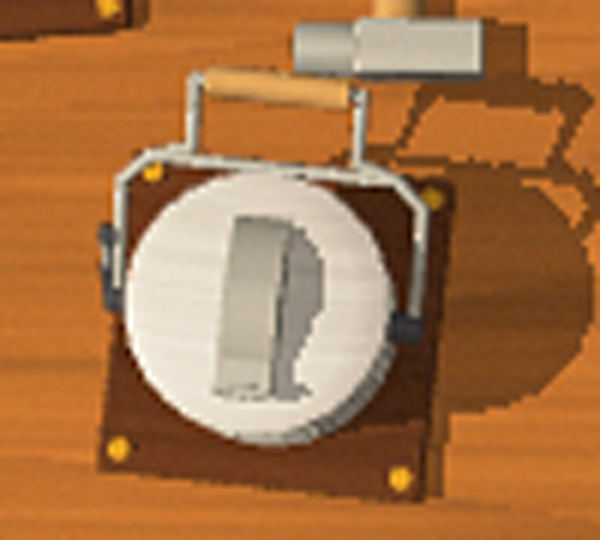

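Crops: the silver wide canister, with its grip at side (326,160)-(335,168) and top (269,148)-(294,151). The block's brass nails are visible, and the hammer head (top 284-315,143) lies low beyond the grip.

```bash
cat >> h.py <<'E'
from scipy.spatial.transform import Rotation as Ro
from scipy.optimize import least_squares
def Rm(s): return Ro.from_euler("xyz",s["orientation"]).as_matrix()
def ray(s,u,v):
    K=s["camera_matrix"]; d=np.array([(u-K[0,2])/K[0,0],-(v-K[1,2])/K[1,1],-1]); return np.array(s["eye"]),Rm(s)@d
def tri(s1,p1,s2,p2):
    (a,d),(b,e)=ray(s1,*p1),ray(s2,*p2); t=np.linalg.lstsq(np.c_[d,-e],b-a,rcond=None)[0]
    P,Q=a+t[0]*d,b+t[1]*e; return (P+Q)/2,np.linalg.norm(P-Q)
def plane(s,p,z):
    a,d=ray(s,*p); return a+d*(z-a[2])/d[2]
def proj(s,P):
    K=s["camera_matrix"]; c=Rm(s).T@(np.array(P)-s["eye"]); return K[0,2]-K[0,0]*c[0]/c[2], K[1,2]+K[1,1]*c[1]/c[2]
E
python3 - <<'E'
from h import *
S=pickle.load(open("s0.pkl","rb"));s,t=S["side"],S["top"]
cs=lambda u,v:((u+.5)/7+264.5,(v+.5)/7+144.5); ct=lambda u,v:((u+.5)/6+234.5,(v+.5)/6+134.5)
A,ea=tri(s,cs(427,103),t,ct(205,80)); B,eb=tri(s,cs(487,163),t,ct(352,95))
print(A,ea,B,eb,np.linalg.norm(A-B),(A+B)/2)
n=[plane(t,ct(*p),.02) for p in((153,171),(433,198),(118,448),(400,478))]
c=np.mean(n,0); print("nails",np.round(n,3).tolist(),c)
d=n[0]+n[1]-n[2]-n[3]; y=n[0]-n[1]+n[2]-n[3]
print("yaw",np.degrees(np.arctan2(d[1],d[0])),np.degrees(np.arctan2(-y[0],y[1])), "gripyaw",np.degrees(np.arctan2(-(A-B)[0],(A-B)[1])))
print("lid",plane(t,ct(260,309),.107), "side lid",plane(s,cs(258,212),.107))
m=(A+B)/2; print("r",np.linalg.norm((m-c)[:2]), m[2]-.06, [plane(t,ct(*p),.025) for p in((295,45),(480,50),(390,75))])
# tall
tl=plane(t,(396,200),.179); print("tall",tl)
E
```

```text
[0.64605938 0.18648558 0.11489495] 0.002898217391764823 [0.63988242 0.12364192 0.11656019] 0.0023481572754532384 0.06316845040878652 [0.6429709  0.15506375 0.11572757]
nails [[0.62, 0.222, 0.02], [0.61, 0.093, 0.02], [0.493, 0.234, 0.02], [0.481, 0.106, 0.02]] [0.55080866 0.16370094 0.02      ]
yaw -5.612499289419149 -4.983895089071439 gripyaw -5.613624453238014
lid [0.547753   0.16212229 0.107     ] side lid [0.54709552 0.14885883 0.107     ]
r 0.09256607654669255 0.055727570804438686 [array([0.67890583, 0.15742427, 0.025     ]), array([0.6777418 , 0.07235009, 0.025     ]), array([0.66553499, 0.11347573, 0.025     ])]
tall [ 0.51058414 -0.12827656  0.179     ]
```

Emit:
jog_arm([
  {"claw": 0, "x": -0.04, "y": -0.014, "z": -0.01, "turn": 0},
  {"claw": 0, "x": -0.085, "y": -0.03, "z": -0.02, "turn": 0},
  {"claw": 0, "x": -0.13, "y": -0.046, "z": -0.02, "turn": 0},
  {"claw": 0, "x": -0.175, "y": -0.062, "z": -0.02, "turn": 0},
  {"claw": 0, "x": -0.21, "y": -0.075, "z": -0.02, "turn": 0},
])

```text
time_s: 0.72
tcp_pos: [0.3381, 0.3938, 0.251]
orientation: [-3.141, -0.0, 2.851]
contact_force: [0.2, 0.8, 0.2]
width: -0.0002
finger_force: 0.0
```

Emit:
jog_arm([
  {"claw": 0, "x": -0.04, "y": -0.014, "z": 0, "turn": 0},
  {"claw": 0, "x": -0.085, "y": -0.03, "z": 0, "turn": 0},
  {"claw": 0, "x": -0.13, "y": -0.046, "z": 0, "turn": 0},
  {"claw": 0, "x": -0.175, "y": -0.062, "z": 0, "turn": 0},
  {"claw": 0, "x": -0.21, "y": -0.075, "z": 0, "turn": 0},
])

```text
time_s: 1.35
tcp_pos: [0.518, 0.2619, 0.2508]
orientation: [-3.141, -0.001, 2.851]
contact_force: [-0.9, 0.7, 0.2]
width: -0.0001
finger_force: 0.0
```

Emit:
jog_arm([
  {"claw": 0, "x": -0.04, "y": -0.014, "z": 0, "turn": -3},
  {"claw": 0, "x": -0.08, "y": -0.028, "z": 0, "turn": -6},
  {"claw": 0, "x": -0.12, "y": -0.042, "z": 0, "turn": -9},
  {"claw": 0, "x": -0.16, "y": -0.056, "z": 0, "turn": -11},
  {"claw": 0, "x": -0.18, "y": -0.063, "z": 0, "turn": -11},
])

```text
time_s: 1.98
tcp_pos: [0.6725, 0.1497, 0.2502]
orientation: [-3.141, -0.001, 3.042]
contact_force: [-0.5, 0.6, -0.2]
width: 0.0002
finger_force: 0.0
```

Emit:
jog_arm([
  {"claw": 0, "x": 0, "y": 0.002, "z": 0.04, "turn": 0},
  {"claw": 0, "x": 0, "y": 0.002, "z": 0.08, "turn": 0},
  {"claw": 0, "x": 0, "y": 0.002, "z": 0.11, "turn": 0},
  {"claw": 0, "x": 0, "y": 0.002, "z": 0.13, "turn": 0},
  {"claw": 0, "x": 0, "y": 0.002, "z": 0.148, "turn": 0},
])

```text
time_s: 2.6
tcp_pos: [0.6709, 0.1534, 0.1017]
orientation: [-3.141, -0.002, 3.044]
contact_force: [0.2, 0.3, 0.7]
width: 0.0001
finger_force: 0.0
```

```bash
python3 - <<'E'
from h import *
o=get_obs(); print(o["tcp_pos"],o["contact_force"])
s=snapshot("side");t=snapshot("top")
print(proj(s,o["tcp_pos"]),proj(t,o["tcp_pos"]))
a=cv2.resize(s["image"][120:220,270:370],(400,400),interpolation=cv2.INTER_CUBIC)
b=cv2.resize(t["image"][110:210,235:335],(400,400),interpolation=cv2.INTER_CUBIC)
cv2.imwrite("pics/d1.png",np.hstack([a,b]))
E
```

```text
[0.67085889 0.15341129 0.10166716] [0.15332648 0.28173676 0.65352344]
(np.float64(337.71261680757965), np.float64(165.77670261567556)) (np.float64(282.60561631884445), np.float64(139.11976444973718))
```

View pics/d1.png

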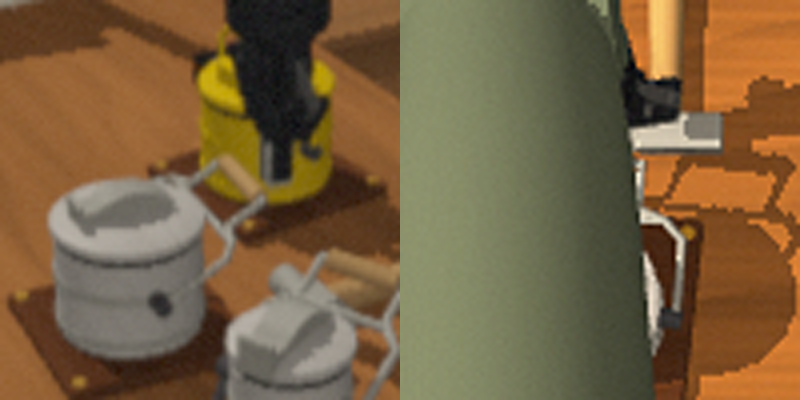

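The finger stands just behind the grip (side crop: tip at (278,180), bar at (240,175)), with its tip a little below it. I now push along the arc.

Emit:
jog_arm([
  {"claw": 0, "x": 0.006, "y": 0, "z": 0.003, "turn": 0},
  {"claw": 0, "x": 0.012, "y": 0, "z": 0.002, "turn": 0},
  {"claw": 0, "x": 0.019, "y": 0, "z": -0.006, "turn": 0},
  {"claw": 0, "x": 0.027, "y": 0, "z": -0.016, "turn": 0},
  {"claw": 0, "x": 0.035, "y": 0, "z": -0.024, "turn": 0},
])

```text
time_s: 3.32
tcp_pos: [0.6401, 0.1567, 0.1307]
orientation: [3.141, 0.009, 3.043]
contact_force: [5.7, -2.0, 2.8]
width: -0.0003
finger_force: 3.0
```

```bash
python3 - <<'E'
from h import *
o=get_obs(); print(o["tcp_pos"],o["contact_force"])
s=snapshot("side")
cv2.imwrite("pics/e1.png",cv2.resize(s["image"][120:220,270:370],(500,500),interpolation=cv2.INTER_CUBIC))
E
```

```text
[0.6401093  0.15669496 0.13065669] [ 5.72352807 -2.00050349  2.78326281]
```

View pics/e1.png

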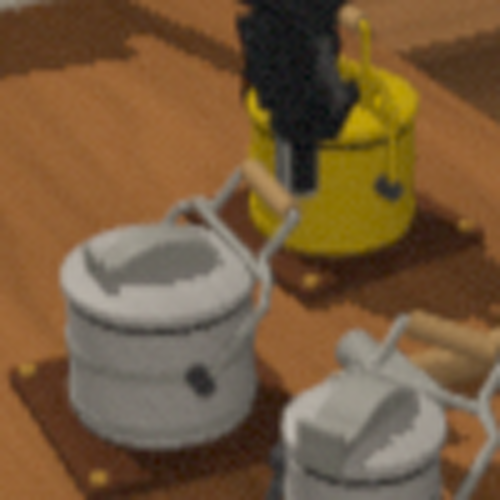

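The bar has lifted and rests on the finger, about 8 mm above the tip. I carry on, letting the tip drop a little relative to the bar.

Emit:
jog_arm([
  {"claw": 0, "x": 0.008, "y": 0, "z": -0.002, "turn": 0},
  {"claw": 0, "x": 0.018, "y": 0, "z": -0.008, "turn": 0},
  {"claw": 0, "x": 0.028, "y": 0, "z": -0.013, "turn": 0},
  {"claw": 0, "x": 0.038, "y": 0, "z": -0.016, "turn": 0},
  {"claw": 0, "x": 0.048, "y": 0, "z": -0.018, "turn": 0},
])

```text
time_s: 4.0
tcp_pos: [0.5887, 0.1617, 0.1461]
orientation: [3.141, 0.001, 3.044]
contact_force: [1.6, -0.2, 2.0]
width: -0.0001
finger_force: 1.0
```

Emit:
jog_arm([
  {"claw": 0, "x": 0.01, "y": 0, "z": -0.001, "turn": 0},
  {"claw": 0, "x": 0.02, "y": 0, "z": -0.002, "turn": 0},
  {"claw": 0, "x": 0.03, "y": 0, "z": -0.002, "turn": 0},
  {"claw": 0, "x": 0.038, "y": 0, "z": -0.002, "turn": 0},
  {"claw": 0, "x": 0.044, "y": 0, "z": -0.002, "turn": 0},
])

```text
time_s: 4.62
tcp_pos: [0.5443, 0.166, 0.1471]
orientation: [-3.142, -0.001, 3.044]
contact_force: [0.5, -0.2, -0.4]
width: -0.0001
finger_force: 0.0
```

```bash
python3 - <<'E'
from h import *
o=get_obs(); print(o["tcp_pos"],o["contact_force"])
s=snapshot("side")
cv2.imwrite("pics/f1.png",cv2.resize(s["image"][120:220,270:370],(500,500),interpolation=cv2.INTER_CUBIC))
E
```

```text
[0.5442567  0.16598866 0.14707087] [ 0.49207776 -0.24299151 -0.40008545]
```

View pics/f1.png

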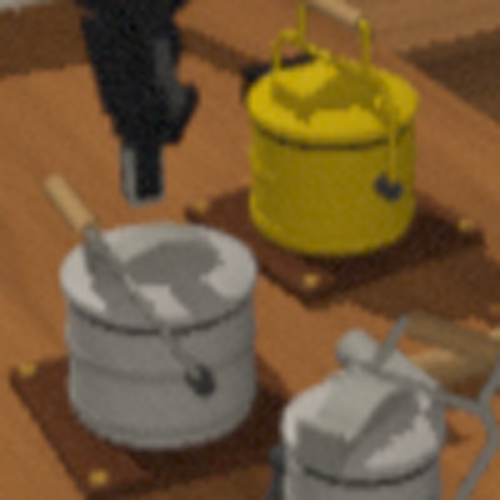

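The bail has snapped over to the other side (grip at crop (70,203)) and the finger is free of it. I raise the tool, check the bail's angle and hand in.

Emit:
jog_arm([
  {"claw": 0, "x": -0.01, "y": 0, "z": -0.02, "turn": 0},
  {"claw": 0, "x": -0.01, "y": 0, "z": -0.05, "turn": 0},
  {"claw": 0, "x": -0.01, "y": 0, "z": -0.08, "turn": 0},
  {"claw": 0, "x": -0.01, "y": 0, "z": -0.1, "turn": 0},
  {"claw": 0, "x": -0.01, "y": 0, "z": -0.1, "turn": 0},
])

```text
time_s: 5.3
tcp_pos: [0.5562, 0.1651, 0.2488]
orientation: [3.141, 0.003, 3.044]
contact_force: [-0.2, 0.1, 0.8]
width: -0.0001
finger_force: 0.0
```

```bash
python3 - <<'E'
from h import *
o=get_obs(); print(o["tcp_pos"],o["contact_force"])
s=snapshot("side")
c=np.array([.5508,.1637]);x=np.array([.9953,-.097])
print("expected grip px at +0.5:",[(v-w)*5 for v,w in zip(proj(s,[*(c-x*.105*np.sin(.5)),.06+.105*np.cos(.5)]),(270,120))])
cv2.imwrite("pics/g1.png",cv2.resize(s["image"][120:220,270:370],(500,500),interpolation=cv2.INTER_CUBIC))
E
```

```text
[0.55623249 0.16509148 0.24882371] [-0.23157739  0.06171359  0.80353406]
expected grip px at +0.5: [np.float64(65.36424055447185), np.float64(209.47929526811137)]
```

View pics/g1.png

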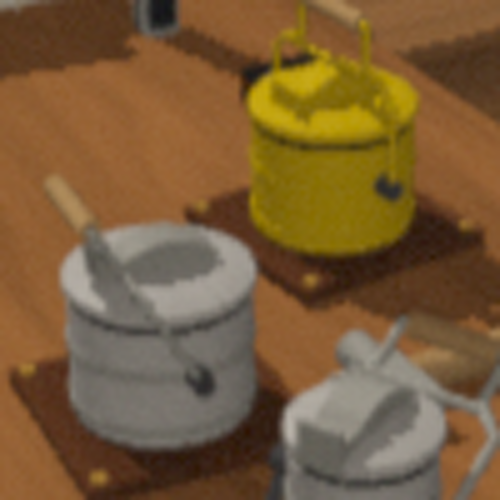

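The wide bail's grip is at crop (70,205), against an expected (65,209) at the stop. The tall bail is still thrown back and the tool is clear.

```bash
python3 -c "
from bench import hand_in
print(hand_in())"
```

```text
the job is handed in; nothing more can be done
None
```

The wide canister's bail is over the lid and down at its stop on the other side, the tall canister's bail is still thrown back, and I handed the job in at about 5.4 s with the arm clear.

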